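# Free the stiff catch of a sample case and hold its lid open

## Task

The yellow rock-sample case has a stiff catch and its lid has lost its stay. With the mallet (not with the gripper), knock the red catch pin down to its stop, then put the mallet back down on the bench, clear of the case. Then lift the lid, whose handle is the black bar, and finish with the robot still holding it, the lid open at 50 degrees and still; do not let go, and leave the two loose rocks and the jar where they are.

Things in the scene. Friction and masses are not known exactly. Their poses are not given: they have to be found in the camera images.
- case: Yellow rugged case fixed to the bench, 200 (x) by 280 (y) mm, 138 mm high with its lid shut; origin at the centre of its underside, z up, its front (catch and lid bar) faces its own -x. The black catch housing stands in front of the front face at x -149..-112, y -107..-63 mm, up to z 136 mm.
- lid_angle (a joint): Lid angle in rad: 0 shut, grows as the front edge rises about the hinge at the far (+x) rim, up to 1.9. The lid (360 g with its bar) falls shut by its own weight when let go. It is locked (a little free play) until the catch pin has gone down more than about 8 mm; 50 degrees is 0.873.
- lid_hinge (a point): Point on the lid's hinge line, mid-width: at x +100, y 0, z 110 mm in the case's frame. The hinge line runs along the case's y. Does not move with the lid.
- lid: The yellow lid, 200 by 280 by 25 mm, with its bar; origin on the hinge line, mid-width, axes those of the case when shut; turns with the lid.
- lid_grip (a point): Middle of the axis of the lid bar: a black round bar of 12 mm diameter and 120 mm long, along the case's y, carried by two arms 47 mm in front of the lid's front edge (free gap behind the bar 41 mm, 108 mm between the arms). With the lid shut this point lies at x -147, y +45, z 122 mm in the case's frame, that is 247 mm in front of and 12 mm above the hinge line. Turns with the lid.
- pin_depth (a joint): How far the catch pin has been driven down, in m: 0 up, 0.012 at its stop. Sprung and stiff: takes 7 to 10 N to push, and stays down where it is left.
- pin: Red head of the catch pin, 16 mm diameter, 14 mm high, on top of the catch housing; origin at the centre of its underside. Moves straight down 12 mm.
- pin_top (a point): Centre of the red pin's top face: at x -131, y -85 mm in the case's frame, z 150 mm when up and 138 mm at its stop, 2 mm above the housing's bush of 28 mm diameter.
- mallet: Loose 340 g mallet standing on one striking face: upright round head, 44 mm diameter, 64 high, blue with black rubber faces; flat-sided wooden handle, 20 mm wide, 24 high, leaving the head sideways along its own -x, 20 to 155 mm from the head axis, centred 32 mm above the lower face. Origin: centre of the lower face, z up the head axis. Stands by itself when set down upright.
- mallet_head (a point): Centre of the mallet's head, 32 mm above the lower face.
- mallet_grip (a point): Point to grip on the mallet's handle, on the handle's axis, 55 mm from the head's axis (x -55, z 32 mm in the mallet's frame).
- red_rock: Loose brick-red rock, about 70 mm across and 44 mm high; origin under its centre. Leave alone.
- grey_rock: Loose grey rock, about 52 mm across and 34 mm high; origin under its centre. Leave alone.
- jar: Loose jar with orange cap, 60 mm diameter, 85 mm high; origin under its centre. Leave alone.
Things that resemble listed ones, but are neither listed nor needed, are in the scene too. There is more than one size of the mallet; the job needs the middle-sized.

How it is judged (in metres and radians):
On the way, in this order (a step that is already met when the one before it is completed fails the run):
1. the pin is driven to its stop (at least 10.5 of 12 mm) with the mallet's head over it (value of joint pin_depth above 0.0105 m and distance between mallet_head and pin_top below 0.07 m), for 0.05 s.
2. the mallet is back on the bench, let go and still, with the lid still shut (height (world z) of mallet_head below 0.05 m and contact force between each of the fingers, case and mallet below 0.2 N and linear speed of mallet below 0.03 m/s and value of joint lid_angle below 0.15 rad), for 0.2 s.
3. the lid is lifted by the fingers past 20 degrees (value of joint lid_angle above 0.35 rad and contact force between the fingers and lid above 0.3 N), for 0.1 s.
At the end, for the whole second after the job is handed in: Fingers press on the lid (over 0.3 N); lid at 50 +/- 5 degrees and still (under 0.06 rad/s); pin down (over 10.5 of 12 mm); mallet at rest on the bench (head centre below 50 mm, under 0.03 m/s), touching neither fingers nor case; no rock or jar touches the case (value of joint lid_angle between 0.786 and 0.96 rad and velocity of joint lid_angle between -0.06 and 0.06 rad/s and contact force between the fingers and lid above 0.3 N and value of joint pin_depth above 0.0105 m and height (world z) of mallet_head below 0.05 m and linear speed of mallet below 0.03 m/s and contact force between each of the fingers, case and mallet below 0.2 N and contact force between case and red_rock below 0.2 N and contact force between case and grey_rock below 0.2 N and contact force between case and jar below 0.2 N); the arm keeps its last pose, push and grip.
It fails at once if the gripper or arm pushes the pin itself (contact force between any of the fingers, the arm and pin above 1 N).
It fails at once if a rock or the jar is moved more than 30 mm (distance of any of red_rock, grey_rock, jar from where it was at the start of the episode above 0.03 m).
It also fails if it takes over 64 s, if anything falls off the work surface, if the arm or the gripper's body presses on something with over 40 N, if the wrist force passes 120 N, or if a joint passes its speed limit or range.

## Robot

A 6-joint arm with a two-finger parallel gripper is mounted at the origin on the work surface. World frame = base frame: x ahead of the robot, y to its left, z up, the work surface at z = 0. Lengths are in m, angles in degrees, forces in N, time in s.
With the tool pointing down it reaches from about 0.325 to 0.775 m from the base axis. Payload 5.5 kg.
Tool frame: the origin (TCP) lies midway between the tips of the shut fingers; the grasp point (between the pads) lies 19 mm behind it; z points along the fingers, y is the line along which they close (so a half turn about z gives the same grasp; the last joint's range is limited). The gripper opens to 88 mm and grips with 3 to 60 N. Pads are 20 mm wide; open, the fingers measure 115 mm over their backs; the gripper's body (75 mm by 178 mm) begins 61 mm behind the grasp point.
Start: joints at [71.35, 5.22, 70.514, -0, 104.267, -3.249], TCP at [0.159, 0.578, 0.223] pointing down, gripper open.
Joint ranges: [-164.24, 164.24], [-49.07, 125.15], [9.68, 141.18], [-86.29, 266.29], [3.28, 154.24], [-151.56, 151.56]. Speed limits (degrees/s): [147.25, 147.25, 172.46, 180, 180, 180].

## Interface

Orientations are given as a 3x3 rotation matrix whose columns are the frame's x, y, z axes.
In Python, from bench import readout, snapshot, camera_info, workorder, regions_of, tip_of gives the robot as it stands.
- The arm moves only by the shell command python3 -m jog 'ROWS' [OPENING]. ROWS is a JSON list of rows, 1 to 10 of them, each of 6 numbers: dx, dy, dz in m, then a rotation vector rx, ry, rz in degrees; each row shifts and turns the commanded pose from where the row before left it, along the tool's axes as they then stand; what a row does not reach is not made up. A row lasts 1/10 s, in which the tool goes at most 0.05 m and 8.59 degrees, less where a joint would pass 70% of its speed; a pose out of reach is approached as far as the arm can. OPENING is the finger opening in m, set as the command begins (- or left out keeps the last). The fingers move at their own pace and stop on an object; the grip force is fixed at half the most. Time passes only in rows, so rows that do not move let the fingers close. It prints the time, the measured TCP pose, the force, the opening and the grip force at its end.
- readout.state(): the state, without advancing time (a new reading comes with each control period).
- snapshot(name): name is "scene" or "top" or "wrist"; returns the picture (400x640x3 uint8, red, green, blue); there is no depth.
- camera_info(name): a dict with "fov_y" (degrees; the focal length in pixels is half the picture's height over the tangent of half this angle, whatever the lens; pixels are square), "cx", "cy" (the principal point, pixels), "camera_from_world" (4x4, takes a point from world to camera coordinates); the wrist camera has in their place "mount" (4x4, takes a point from camera to tool coordinates, whose origin is the TCP and whose axes are the flange's). Camera axes: x right, y up, looking along -z (the intrinsics and any distortion apply to the point x, -y, -z); pixel columns grow to the right and rows downward; lengths in m; the calibration is good to about 2 mm. A picture is of the moment at which its call begins: read the wrist's pose just before it. camera_info takes no time and is no camera call.
- workorder.sign_off(): hands the job in; it is judged then, once.
Trained networks look in the newest picture that a camera, given by its name, has taken for a name from the list of things; names that differ only in an ending like _2 or _b are one class to them, and where a whole thing is asked for, a point or a joint stands for the part that bears it (a point fixed in the world has none). Each returns a list of dicts, best first, with "confidence" (0 to 1); they miss things now and then, are a little off and sometimes report something else, mostly with a low value. They report only what shows in the picture. A call takes as long as a camera call. They do not tell look-alikes from the thing itself.
- regions_of(target, camera): "pixels" (400x640 bool, what is visible of it) and "extent" ([centre column, centre row, width, height] in pixels, round what is visible of it).
- tip_of(target, camera): "centre" ([column, row] in pixels: a listed point, or the origin of a listed thing).
The state is a dict: "time_s": time; "joints": joint angles; "joint_velocities": joint speeds; "effort": joint torques, N m; "eef_pos": TCP position; "eef_rot": TCP orientation; "wrist_force": force on the tool from outside, world axes, zero at the start; "ft_torque": the same for the moment, N m; "gripper_width": finger opening in m; "gripper_force": force on a finger pad.
Only numpy, scipy, OpenCV 4.12 (cv2) and the standard library are available. Lean on these libraries where they do the work, as an engineer would, in place of code of your own. Each camera call takes 0.05 s, during which the arm holds its last target. There are 200 camera calls.

## Working session

There is one attempt and no reset: what is moved stays moved. The work goes in short steps, Python scripts to look and compute and a shell command to move; the robot and the scene stay as the last step left them, time stands still between calls to the robot, and variables do not carry over. Pictures are saved under pics/ and viewed, at most 10 in all, crops included, and the job is handed in when it is done.

```bash
ls; mkdir -p pics; python3 - <<'E'
from bench import readout, snapshot, camera_info, regions_of, tip_of
import cv2, numpy as np
print(readout.state())
for c in ("scene","top"):
    im=snapshot(c); cv2.imwrite(f"pics/{c}0.png",im[:,:,::-1])
    print(c,{k:(v if not hasattr(v,'shape') else v.round(4).tolist()) for k,v in camera_info(c).items()})
    for t in ("case","lid_grip","pin_top","mallet_head","mallet_grip","mallet","red_rock","grey_rock","jar","pin"):
        print(t,[(np.round(d["centre"],1).tolist(),round(d["confidence"],2)) for d in tip_of(t,c)])
print(camera_info("wrist"))
E
```

```text
pics
{'time_s': 0.0, 'joints': array([ 7.13490093e+01,  5.26115575e+00,  7.05805377e+01, -4.31931205e-04,
        1.04266609e+02, -3.24865692e+00]), 'joint_velocities': array([-0.01784798,  0.03357187,  0.02436681,  0.08243771,  0.06404201,
        0.05748926]), 'effort': array([ 3.62596329e-04, -4.46454298e+01, -4.06442463e+01,  6.98776986e-02,
        2.93266797e-02, -1.58516523e-04]), 'eef_pos': array([0.15926727, 0.57817114, 0.22154051]), 'eef_rot': array([[-9.64084066e-01,  2.65596607e-01, -5.97580176e-04],
       [ 2.65597260e-01,  9.64082403e-01, -1.79330559e-03],
       [ 9.98206527e-05, -1.88761300e-03, -9.99998213e-01]]), 'wrist_force': array([ 0.6471344 , -0.06666939,  0.4877951 ]), 'ft_torque': array([-0.03175911, -0.01686566,  0.0054821 ]), 'gripper_force': 0.0, 'gripper_width': 0.08754935630330685}
scene {'fov_y': 56.38535600296518, 'cx': 322.120971116665, 'cy': 197.21274988978533, 'camera_from_world': [[-0.7472, 0.6646, 0.0015, 0.4119], [-0.5708, -0.6429, 0.5108, 0.1734], [0.3405, 0.3808, 0.8597, -1.4329], [0.0, 0.0, 0.0, 1.0]]}
case [([295.9, 245.3], 0.87), ([410.7, 2
[... 961 characters left out ...]
 238.7], 0.71)]
mallet [([373.4, 225.0], 0.89), ([428.9, 272.5], 0.85), ([345.5, 230.9], 0.58)]
red_rock [([204.4, 221.6], 0.56)]
grey_rock [([190.1, 181.0], 0.63)]
jar [([380.7, 177.3], 0.56)]
pin [([300.5, 137.9], 0.6), ([315.9, 209.1], 0.58), ([281.3, 211.3], 0.28)]
{'fov_y': 67.86022288718597, 'cx': 320.9811458675258, 'cy': 202.82702312258445, 'mount': array([[-1.27190908e-03,  9.57355165e-01,  2.88910835e-01,
         8.12216777e-02],
       [ 9.99998788e-01,  9.58111823e-04,  1.22755603e-03,
        -5.43225304e-04],
       [ 8.98398224e-04,  2.88912046e-01, -9.57355223e-01,
        -1.63021468e-01],
       [ 0.00000000e+00,  0.00000000e+00,  0.00000000e+00,
         1.00000000e+00]])}
```

View pics/scene0.png

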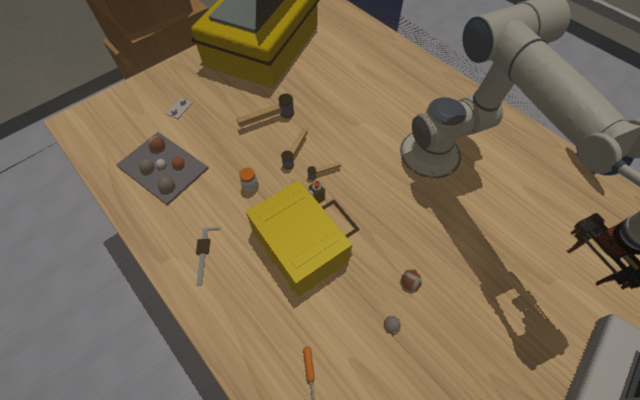

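View pics/top0.png

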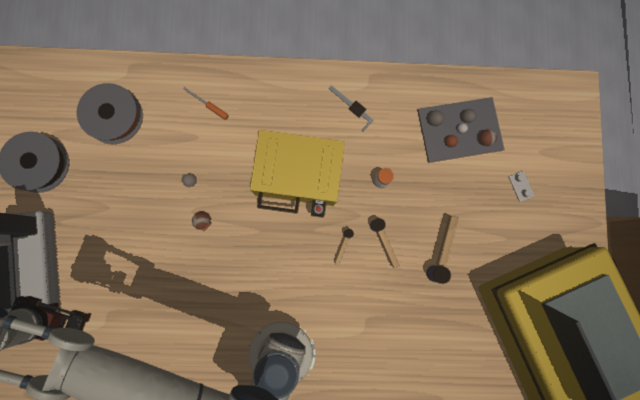

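```bash
cat > h.py <<'E'
from bench import readout, snapshot, camera_info, regions_of, tip_of
import cv2, numpy as np
from scipy.optimize import least_squares
def view(cam, st=None):
    i=camera_info(cam); f=200/np.tan(np.radians(i["fov_y"]/2))
    if cam=="wrist":
        st=st or readout.state(); T=np.eye(4);T[:3,:3]=st["eef_rot"];T[:3,3]=st["eef_pos"]
        M=np.linalg.inv(T@i["mount"])
    else: M=np.array(i["camera_from_world"])
    return f,i["cx"],i["cy"],M
def proj(v,p):
    f,cx,cy,M=v; q=M[:3,:3]@np.asarray(p)+M[:3,3]
    return np.array([cx+f*q[0]/-q[2], cy-f*q[1]/-q[2]])
def tri(obs,z=None):  # obs: list of (view,(u,v)); z: fixed height
    g=lambda p: np.append(p,z) if z is not None else p
    r=least_squares(lambda p: np.concatenate([proj(v,g(p))-uv for v,uv in obs]),[.4,0,.1][:2 if z is not None else 3])
    return g(r.x), np.sqrt(np.mean(r.fun**2))
def tips(ts,cam):
    return {t:[(np.round(d["centre"],1).tolist(),round(d["confidence"],2)) for d in tip_of(t,cam)] for t in ts}
E
python3 - <<'E'
from h import *
s,t=view("scene"),view("top")
for n,a,b in [("head",(285.3,159.7),(375.2,227.2)),("grip",(293.6,151.9),(387.2,238.7)),("lid",(344.7,216),(277.4,211)),("pin",(317.2,184.5),(318,208.5)),("case",(295.9,245.3),(295.2,173.9)),("jar",(249.5,186.4),(380.7,177.3)),("small",(309.8,170.9),(350.4,227.9))]:
    p,e=tri([(s,a),(t,b)]); print(n,p.round(4),e.round(2))
print(camera_info("wrist").keys())
E
```

```text
head [ 0.4392 -0.3186  0.0205] 1.66
grip [ 0.3919 -0.3557 -0.0047] 1.29
lid [0.4731 0.0207 0.0987] 0.23
pin [ 0.4794 -0.1075  0.1408] 0.39
case [ 0.6231 -0.0371 -0.0054] 1.97
jar [ 0.6109 -0.3319  0.0029] 0.5
small [ 0.4236 -0.2197  0.0436] 1.25
dict_keys(['fov_y', 'cx', 'cy', 'mount'])
```

```bash
R='[-0.047,-0.0018,-0.006,0,0,4.5]'; python3 -m jog '[[-0.047,-0.0018,-0.006,0,0,4.5],[-0.047,-0.0018,-0.006,0,0,4.5],[-0.047,-0.0018,-0.006,0,0,4.5],[-0.047,-0.0018,-0.006,0,0,4.5],[-0.047,-0.0018,-0.006,0,0,4.5],[-0.047,-0.0018,-0.006,0,0,4.5],[-0.047,-0.0018,-0.006,0,0,4.5],[-0.047,-0.0018,-0.006,0,0,4.5],[-0.047,-0.0018,-0.006,0,0,4.5],[-0.047,-0.0018,-0.006,0,0,4.5]]' && python3 -m jog '[[-0.047,-0.0018,-0.002,0,0,4.5],[-0.047,-0.0018,-0.002,0,0,4.5],[-0.047,-0.0018,-0.002,0,0,4.5],[-0.047,-0.0018,-0.002,0,0,4.5],[0,0,0,0,0,0],[0,0,0,0,0,0]]' && python3 - <<'E'
from h import *
st=readout.state(); im=snapshot("wrist"); cv2.imwrite("pics/w1.png",im[:,:,::-1]); v=view("wrist",st)
print(st["eef_pos"],st["joints"].round(1))
T=tips(["lid_grip","pin_top","pin","case","mallet_head","mallet_grip","lid","lid_hinge","red_rock","grey_rock","jar"],"wrist")
for k in T: print(k,T[k])
E
```

```text
time_s: 2.1
eef_pos: [0.5225, 0.2956, 0.2826]
eef_rot: [[-0.491, 0.871, -0.0], [0.871, 0.491, -0.0], [0.0, -0.0, -1.0]]
wrist_force: [-0.1, 0.1, -0.9]
gripper_width: 0.0878
gripper_force: 0.0
time_s: 2.7
eef_pos: [0.5877, 0.1209, 0.2906]
eef_rot: [[-0.199, 0.98, -0.0], [0.98, 0.199, 0.0], [0.0, -0.0, -1.0]]
wrist_force: [-0.4, -0.1, -0.6]
gripper_width: 0.0875
gripper_force: 0.0
[0.58774161 0.12087125 0.29060945] [  8.4   6.7  62.    0.  111.3  -3.1]
lid_grip [([215.1, 247.3], 0.56)]
pin_top []
pin [([348.2, 8.6], 0.71)]
case [([323.9, 260.0], 0.75)]
mallet_head [([196.6, 388.0], 0.55), ([346.2, 8.7], 0.26)]
mallet_grip []
lid [([393.0, 320.9], 0.59), ([216.1, 246.8], 0.38)]
lid_hinge []
red_rock [([238.5, 22.4], 0.9)]
grey_rock [([348.1, 5.9], 0.84)]
jar [([238.5, 25.3], 0.36)]
```

View pics/w1.png

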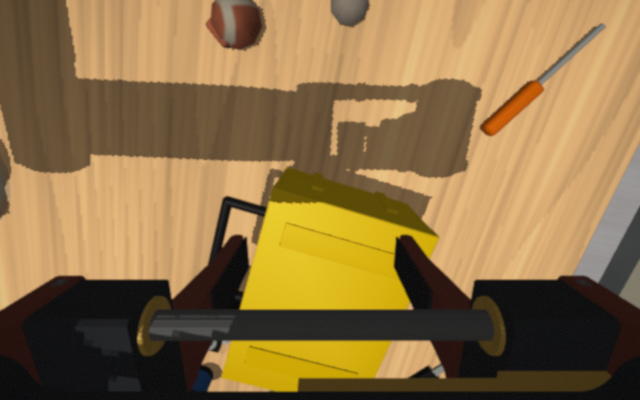

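```bash
python3 -m jog '[[-0.047,-0.0018,0,0,0,4.5],[-0.047,-0.0018,0,0,0,4.5],[-0.047,-0.0018,0,0,0,4.5],[-0.047,-0.0018,0,0,0,4.5],[-0.047,-0.0018,0,0,0,4.5],[-0.047,-0.0018,0,0,0,4.5],[-0.047,-0.0018,0,0,0,4.5],[-0.047,-0.0018,0,0,0,4.5],[-0.047,-0.0018,0,0,0,4.5],[-0.047,-0.0018,0,0,0,4.5]]' >/dev/null&& python3 -m jog '[[-0.047,-0.0018,0,0,0,4.5],[0,0,0,0,0,0],[0,0,0,0,0,0]]' && python3 - <<'E'
from h import *
st=readout.state(); im=snapshot("wrist"); cv2.imwrite("pics/w2.png",im[:,:,::-1]); v=view("wrist",st)
print(st["eef_pos"],st["joints"].round(1))
T=tips(["lid_grip","pin_top","pin","case","mallet","mallet_head","mallet_grip","jar"],"wrist")
for k in T: print(k,T[k])
for n,p in dict(head=(.4392,-.3186,.03),pin=(.4794,-.1075,.1408)).items(): print(n,proj(v,p).round(0))
E
```

```text
time_s: 4.6
eef_pos: [0.4733, -0.3675, 0.2906]
eef_rot: [[0.616, 0.788, 0.0], [0.788, -0.616, 0.0], [0.0, -0.0, -1.0]]
wrist_force: [0.8, -0.1, 0.1]
gripper_width: 0.0881
gripper_force: 0.0
[ 0.4732747  -0.36745534  0.29057673] [-41.1   6.6  62.1   0.  111.3  -3.1]
lid_grip []
pin_top []
pin []
case []
mallet [([289.7, 300.8], 0.94), ([224.2, 112.1], 0.77), ([284.6, 153.8], 0.56)]
mallet_head [([289.7, 319.8], 0.9), ([282.7, 155.3], 0.84), ([219.2, 113.3], 0.71), ([267.2, 190.4], 0.66)]
mallet_grip [([265.4, 190.4], 0.91), ([191.0, 121.9], 0.85), ([332.5, 304.3], 0.84)]
jar [([383.9, 91.2], 0.88)]
head [282. 157.]
pin [146. -42.]
```

View pics/w2.png

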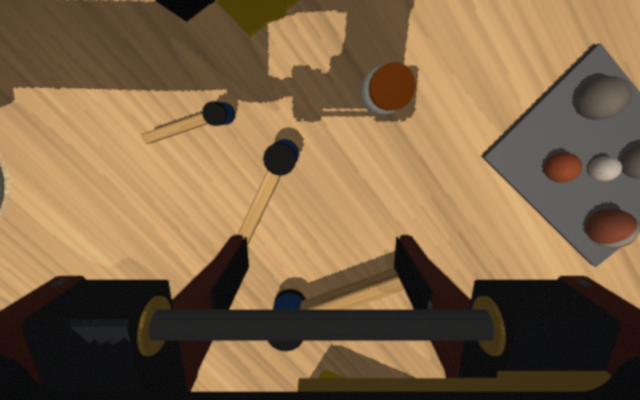

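```bash
python3 - <<'E'
from h import *
v,s,t=view("wrist"),view("scene"),view("top")
a=tri([(v,(282.7,155.3)),(s,(285.3,159.7)),(t,(375.2,227.2))]);b=tri([(v,(265.4,190.4)),(s,(293.6,151.9)),(t,(387.2,238.7))])
print(a,b)
h=tri([(v,(282.7,155.3))],.032)[0];g=tri([(v,(265.4,190.4))],.032)[0];e=tri([(v,(248,234))],.044)[0]
print(h,g,e,np.linalg.norm(h-g),np.degrees(np.arctan2(*(h-g)[1::-1])),np.degrees(np.arctan2(*(h-e)[1::-1])))
print(tri([(v,(281,157))],.064)[0])
yaw=np.degrees(np.arctan2(*(h-g)[1::-1]));st=readout.state();R=st["eef_rot"]
ty=np.degrees(np.arctan2(R[1,0],R[0,0]));print("yaw now",ty,"turn tool z",ty-yaw)
E
```

```text
(array([ 0.44117121, -0.31618907,  0.02353705]), np.float64(1.412792526403814)) (array([ 0.3895353 , -0.34154438,  0.0224408 ]), np.float64(2.1589516992073956))
[ 0.44322287 -0.31557721  0.032     ] [ 0.39026156 -0.33926216  0.032     ] [ 0.32957271 -0.37293317  0.044     ] 0.058016176101922876 24.094776115721714 26.77876199066743
[ 0.44599056 -0.31496976  0.064     ]
yaw now 52.17828359059583 turn tool z 28.083507474874118
```

```bash
python3 -m jog '[[0,0,0,0,0,6.7],[0,0,0,0,0,6.7],[0,0,0,0,0,6.7],[0,0,0,0,0,6.6]]' >/dev/null&& python3 - <<'E'
from h import *
st=readout.state();d=np.array([.4053,-.3337,.12])-st["eef_pos"];print((st["eef_rot"].T@d).round(4))
E
```

```text
[-0.0483 -0.0589  0.1707]
```

```bash
python3 -m jog '[[-0.012,-0.0147,0.0427,0,0,0],[-0.012,-0.0147,0.0427,0,0,0],[-0.012,-0.0147,0.0427,0,0,0],[-0.012,-0.0147,0.0427,0,0,0],[0,0,0,0,0,0],[0,0,0,0,0,0]]' && python3 - <<'E'
from h import *
st=readout.state(); im=snapshot("wrist"); cv2.imwrite("pics/w3.png",im[:,:,::-1]); v=view("wrist",st)
print(st["eef_pos"],st["joints"].round(1))
T=tips(["mallet","mallet_head","mallet_grip"],"wrist")
for k in T:
  print(k,T[k])
  for c,_ in T[k]: print(tri([(v,c)],0 if k=="mallet" else .032)[0])
for n,p in dict(head=(.4432,-.3156,.032)).items(): print(n,proj(v,p).round(0))
E
```

```text
time_s: 6.05
eef_pos: [0.4056, -0.3341, 0.1206]
eef_rot: [[0.903, 0.429, 0.0], [0.429, -0.903, 0.0], [0.0, 0.0, -1.0]]
wrist_force: [-0.1, 0.2, 1.5]
gripper_width: 0.0873
gripper_force: 0.0
[ 0.40561972 -0.33414775  0.12061138] [-43.2  -6.1  92.1   0.   94.   21.4]
mallet [([319.6, 156.8], 0.7), ([211.3, 139.1], 0.69)]
[ 0.43897339 -0.31621259  0.        ]
[ 0.41056156 -0.21751623  0.        ]
mallet_head [([200.0, 144.2], 0.91), ([321.7, 161.5], 0.89), ([434.3, 385.8], 0.72)]
[ 0.4099426  -0.21968951  0.032     ]
[ 0.44031116 -0.31770385  0.032     ]
[ 0.27156082 -0.53333329  0.032     ]
mallet_grip [([320.2, 222.9], 0.87), ([172.3, 175.2], 0.65)]
[ 0.38948248 -0.34030562  0.032     ]
[ 0.37464774 -0.20658945  0.032     ]
head [321. 157.]
```

View pics/w3.png

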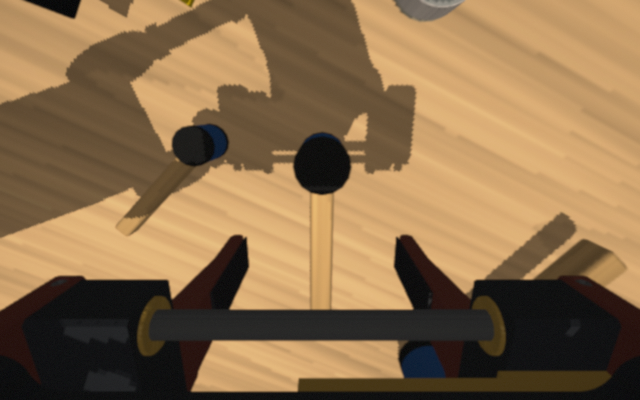

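```bash
python3 -m jog '[[0,0,0.036,0,0,0],[0,0,0.036,0,0,0],[0,0,0.0355,0,0,0],[0,0,0,0,0,0],[0,0,0,0,0,0]]' && python3 -m jog '[[0,0,0,0,0,0],[0,0,0,0,0,0],[0,0,0,0,0,0],[0,0,0,0,0,0],[0,0,0,0,0,0],[0,0,0,0,0,0]]' 0.01
```

```text
time_s: 6.75
eef_pos: [0.4065, -0.3351, 0.0145]
eef_rot: [[0.903, 0.429, 0.001], [0.429, -0.903, -0.001], [0.001, 0.002, -1.0]]
wrist_force: [-0.3, 0.3, 0.8]
gripper_width: 0.0879
gripper_force: 0.0
time_s: 7.35
eef_pos: [0.4053, -0.3342, 0.0124]
eef_rot: [[0.903, 0.429, 0.0], [0.429, -0.903, -0.0], [0.0, 0.0, -1.0]]
wrist_force: [-0.3, -0.1, 0.4]
gripper_width: 0.0433
gripper_force: 0.0
```

```bash
python3 -m jog '[[0,0,0,0,0,0],[0,0,0,0,0,0],[0,0,0,0,0,0],[0,0,0,0,0,0],[0,0,0,0,0,0],[0,0,0,0,0,0]]' && python3 -m jog '[[0,0,-0.02,0,0,0],[0,0,-0.04,0,0,0],[0,0,-0.045,0,0,0],[0,0,-0.045,0,0,0],[0,0,-0.045,0,0,0],[0,0,0,0,0,0],[0,0,0,0,0,0]]' && python3 - <<'E'
from h import *
st=readout.state(); im=snapshot("wrist"); cv2.imwrite("pics/w4.png",im[:,:,::-1]); v=view("wrist",st)
s=view("scene");t=view("top")
snapshot("scene");snapshot("top")
T={c:tips(["mallet","mallet_head","pin_top","pin","lid_grip"],c) for c in ("wrist","scene","top")}
for c in T:
  for k in T[c]: print(c,k,T[c][k])
E
```

```text
time_s: 7.95
eef_pos: [0.4053, -0.3342, 0.0123]
eef_rot: [[0.903, 0.429, -0.0], [0.429, -0.903, 0.0], [-0.0, -0.0, -1.0]]
wrist_force: [0.5, -0.8, -0.1]
gripper_width: 0.0198
gripper_force: 30.0
time_s: 8.65
eef_pos: [0.4055, -0.3344, 0.2079]
eef_rot: [[0.903, 0.429, 0.001], [0.429, -0.903, -0.001], [0.0, 0.001, -1.0]]
wrist_force: [0.6, 1.0, -4.6]
gripper_width: 0.0198
gripper_force: 30.0
wrist mallet [([321.8, 180.7], 0.85), ([236.8, 133.1], 0.6)]
wrist mallet_head [([233.2, 134.4], 0.96)]
wrist pin_top []
wrist pin []
wrist lid_grip []
scene mallet [([287.0, 131.6], 0.86), ([288.2, 114.6], 0.78), ([310.3, 177.7], 0.57), ([282.4, 124.0], 0.46)]
scene mallet_head [([285.9, 107.6], 0.88), ([315.0, 171.1], 0.66), ([281.3, 122.5], 0.62)]
scene pin_top [([319.1, 182.0], 0.6), ([270.6, 247.6], 0.26)]
scene pin [([314.9, 185.5], 0.54)]
scene lid_grip [([348.0, 213.7], 0.77)]
top mallet [([384.8, 224.4], 0.86), ([434.6, 274.0], 0.69)]
top mallet_head [([388.5, 223.8], 0.81), ([434.7, 272.3], 0.8), ([346.5, 230.3], 0.62)]
top pin_top [([319.1, 207.1], 0.55)]
top pin [([315.2, 208.0], 0.44)]
top lid_grip [([277.5, 209.6], 0.74)]
```

View pics/w4.png

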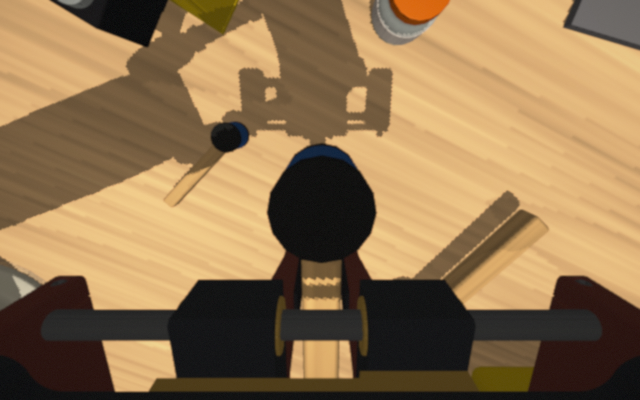

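```bash
python3 - <<'E'
from h import *
s,t=view("scene"),view("top")
for a,b in [((319.1,182),(319.1,207.1)),((317.2,184.5),(318,208.5))]:
  print("pin",tri([(s,a),(t,b)]),tri([(s,a)],.15)[0],tri([(t,b)],.15)[0])
print("lid",tri([(s,(348,213.7)),(t,(277.5,209.6))]),tri([(s,(348,213.7))],.122)[0],tri([(t,(277.5,209.6))],.122)[0])
i=camera_info("wrist");C=np.linalg.inv(i["mount"]);v=view("wrist");v=(v[0],v[1],v[2],C)
for p in [(.04,0,-.051),(.04,0,.013),(.042,0,-.051)]: print(p,proj(v,p))
st=readout.state();vw=view("wrist",st)
# case edges from top: lid quad
im=snapshot("top");m=regions_of("lid","top")
for d in m[:2]:
  c=cv2.minAreaRect(np.argwhere(d["pixels"])[:,::-1].astype(np.float32));print(d["confidence"],d["extent"],[tri([(t,q)],.138)[0][:2].round(4).tolist() for q in cv2.boxPoints(c)])
hsv=cv2.cvtColor(im,cv2.COLOR_RGB2HSV);y=((hsv[...,0]>20)&(hsv[...,0]<35)&(hsv[...,1]>170)&(hsv[...,2]>110)).astype(np.uint8);y[:,400:]=0
y=cv2.morphologyEx(y,cv2.MORPH_OPEN,np.ones((3,3)))
q=cv2.boxPoints(cv2.minAreaRect(np.argwhere(y)[:,::-1].astype(np.float32)));print(q,[tri([(t,k)],.138)[0][:2].round(4).tolist() for k in q])
E
```

```text
pin (array([ 0.47885855, -0.10644173,  0.15746095]), np.float64(1.5425217714533093)) [ 0.47137782 -0.10466215  0.15      ] [ 0.48416347 -0.11179376  0.15      ]
pin (array([ 0.47938373, -0.10748268,  0.14080824]), np.float64(0.39342584295206173)) [ 0.48209313 -0.10158699  0.15      ] [ 0.47964234 -0.10846285  0.15      ]
lid (array([0.47176905, 0.024049  , 0.11881554]), np.float64(1.1392765348168665)) [0.46994096 0.02894734 0.122     ] [0.47482035 0.0198543  0.122     ]
(0.04, 0, -0.051) [322.50992431 212.82283121]
(0.04, 0, 0.013) [321.97431667 178.5850041 ]
(0.042, 0, -0.051) [322.51105457 208.03944594]
0.65 [298.2, 171.2, 93.9, 87.8] [[0.4767, 0.1147], [0.7344, 0.092], [0.7051, -0.1936], [0.4471, -0.1641]]
[[0. 0.]
 [0. 0.]
 [0. 0.]
 [0. 0.]] [[1.1331, 0.9506], [1.1331, 0.9506], [1.1331, 0.9506], [1.1331, 0.9506]]
```

```bash
python3 -m jog '[[0.0063,-0.0432,0,0,0,0],[0.0063,-0.0432,0,0,0,0],[0.0063,-0.0432,0,0,0,0],[0.0063,-0.0432,0,0,0,0],[0,0,0,0,0,0],[0,0,0,0,0,0],[0,0,0,0,0,0]]' && python3 - <<'E'
from h import *
st=readout.state(); im=snapshot("wrist"); cv2.imwrite("pics/w5.png",im[:,:,::-1]); v=view("wrist",st)
T=tips(["pin_top","pin","lid_grip","mallet_head"],"wrist")
for k in T: print(k,T[k])
print(proj(v,(.48,-.107,.15)),proj(v,(.4725,.023,.122)))
E
```

```text
time_s: 10.35
eef_pos: [0.3541, -0.1678, 0.2074]
eef_rot: [[0.903, 0.429, 0.0], [0.429, -0.903, -0.001], [-0.0, 0.001, -1.0]]
wrist_force: [0.9, -0.7, -3.1]
gripper_width: 0.0196
gripper_force: 30.0
pin_top [([323.8, 20.9], 0.79)]
pin [([322.2, 21.9], 0.65)]
lid_grip []
mallet_head [([383.0, 156.9], 0.71), ([537.1, 340.9], 0.57)]
[320.1441029   13.28745675] [145.50324879 -54.45106712]
```

View pics/w5.png

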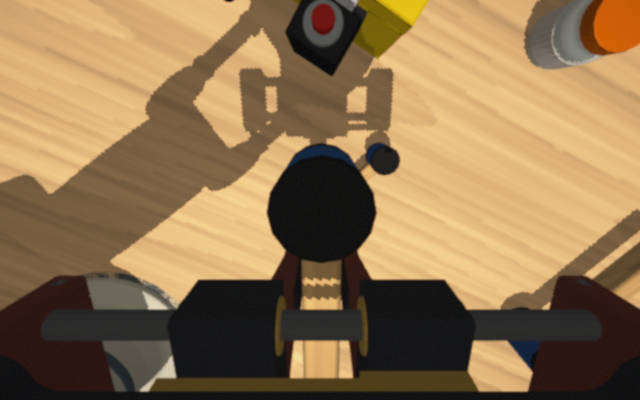

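```bash
python3 - <<'E'
from h import *
st=readout.state();v,s,t=view("wrist",st),view("scene"),view("top")
print(tri([(v,(323.5,19))],.15)[0],tri([(v,(323.5,19)),(s,(318.1,183)),(t,(318.5,208))]))
p=tri([(v,(323.5,19)),(s,(318.1,183)),(t,(318.5,208))],.15)[0]
p=(p+tri([(v,(323.5,19))],.15)[0])/2
print(p, (st["eef_rot"].T@(p-st["eef_pos"])).round(4))
E
```

```text
[ 0.4777344  -0.11056134  0.15      ] (array([ 0.4786665 , -0.10996449,  0.14591206]), np.float64(0.844251722728271))
[ 0.47774582 -0.11044471  0.15      ] [0.1365 0.0011 0.057 ]
```

```bash
python3 -m jog '[[0.035,0.0004,0,0,0,0],[0.035,0.0003,0.005,0,0,0],[0.0335,0.0003,0.015,0,0,0],[0,0,0.012,0,0,0],[0,0,0,0,0,0],[0,0,0,0,0,0]]' && python3 - <<'E'
from h import *
st=readout.state(); im=snapshot("scene"); s=view("scene"); c=proj(s,(.478,-.11,.16)).astype(int);print(c)
k=im[c[1]-50:c[1]+50,c[0]-65:c[0]+65,::-1];cv2.imwrite("pics/s6.png",cv2.resize(k,None,fx=6,fy=6,interpolation=cv2.INTER_CUBIC))
E
```

```text
time_s: 11.2
eef_pos: [0.4473, -0.1243, 0.1752]
eef_rot: [[0.904, 0.428, -0.001], [0.428, -0.904, 0.0], [-0.001, -0.001, -1.0]]
wrist_force: [0.1, -0.6, -2.4]
gripper_width: 0.0198
gripper_force: 30.0
[316 180]
```

View pics/s6.png

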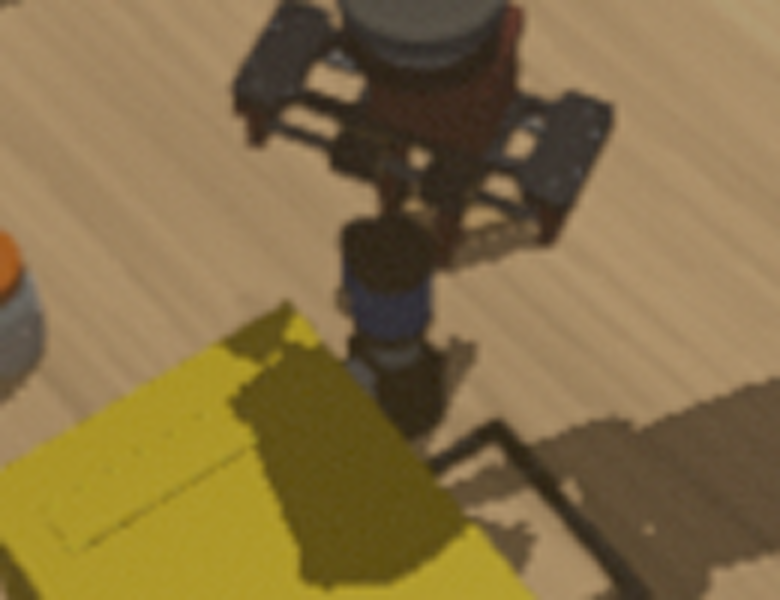

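```bash
for i in 1; do python3 -m jog '[[0,0,0.008,0,0,0],[0,0,0.004,0,0,0],[0,0,0,0,0,0]]' ; done; python3 -m jog '[[0,0,0.003,0,0,0],[0,0,0.003,0,0,0],[0,0,0,0,0,0]]'; python3 -m jog '[[0,0,0.002,0,0,0],[0,0,0.002,0,0,0],[0,0,0,0,0,0]]'
```

```text
time_s: 11.55
eef_pos: [0.4473, -0.124, 0.1627]
eef_rot: [[0.904, 0.428, -0.001], [0.428, -0.904, 0.0], [-0.001, -0.0, -1.0]]
wrist_force: [-0.6, 0.4, -3.6]
gripper_width: 0.0198
gripper_force: 30.0
time_s: 11.85
eef_pos: [0.4479, -0.124, 0.158]
eef_rot: [[0.903, 0.429, 0.001], [0.429, -0.903, -0.001], [0.0, 0.001, -1.0]]
wrist_force: [-2.3, -0.8, 2.3]
gripper_width: 0.0199
gripper_force: 30.0
time_s: 12.15
eef_pos: [0.4479, -0.124, 0.1536]
eef_rot: [[0.903, 0.429, 0.0], [0.429, -0.903, -0.001], [0.0, 0.001, -1.0]]
wrist_force: [-3.0, -0.7, 4.7]
gripper_width: 0.0196
gripper_force: 30.0
```

```bash
python3 -m jog '[[0,0,0.002,0,0,0],[0,0,0.002,0,0,0],[0,0,0,0,0,0]]'; python3 -m jog '[[0,0,0.002,0,0,0],[0,0,0.001,0,0,0],[0,0,0,0,0,0]]'
```

```text
time_s: 12.45
eef_pos: [0.4479, -0.124, 0.1501]
eef_rot: [[0.903, 0.429, 0.001], [0.429, -0.903, -0.001], [0.0, 0.001, -1.0]]
wrist_force: [-5.1, -1.4, 6.6]
gripper_width: 0.0199
gripper_force: 30.0
time_s: 12.75
eef_pos: [0.4479, -0.1242, 0.1496]
eef_rot: [[0.903, 0.429, 0.002], [0.429, -0.903, -0.002], [0.001, 0.003, -1.0]]
wrist_force: [-9.8, -0.8, 16.8]
gripper_width: 0.0197
gripper_force: 30.0
```

```bash
python3 -m jog '[[0,0,0.002,0,0,0],[0,0,0,0,0,0]]'; python3 -m jog '[[0,0,-0.02,0,0,0],[0,0,-0.03,0,0,0],[-0.045,0,0,0,0,0],[-0.045,0,0,0,0,0],[0,0,0,0,0,0],[0,0,0,0,0,0]]' ; python3 - <<'E'
from h import *
st=readout.state(); im=snapshot("wrist"); v=view("wrist",st)
print(tips(["pin_top","pin"],"wrist"))
c=np.round(proj(v,(.4777,-.1104,.138)),1);print(c, proj(v,(.4777,-.1104,.15)))
snapshot("scene");print(tips(["pin_top"],"scene"))
cv2.imwrite("pics/w7.png",im[:270,180:480,::-1].repeat(2,0).repeat(2,1))
E
```

```text
time_s: 12.95
eef_pos: [0.4478, -0.1243, 0.1479]
eef_rot: [[0.903, 0.429, 0.002], [0.429, -0.903, -0.002], [0.001, 0.003, -1.0]]
wrist_force: [-11.1, 0.6, 19.0]
gripper_width: 0.0198
gripper_force: 30.0
time_s: 13.55
eef_pos: [0.3664, -0.1626, 0.1935]
eef_rot: [[0.904, 0.427, 0.001], [0.427, -0.904, 0.001], [0.001, -0.0, -1.0]]
wrist_force: [0.4, -0.1, -2.7]
gripper_width: 0.0197
gripper_force: 30.0
{'pin_top': [([323.8, 39.5], 0.63)], 'pin': [([321.9, 42.6], 0.75)]}
[322.4  41.7] [322.45864189  37.32584831]
{'pin_top': [([345.6, 216.8], 0.47)]}
```

View pics/w7.png

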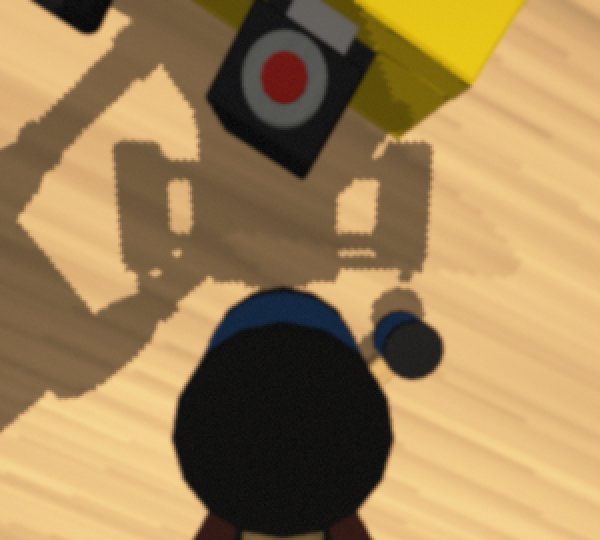

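```bash
python3 - <<'E'
from h import *
i=camera_info("wrist");v=view("wrist");v=(v[0],v[1],v[2],np.linalg.inv(i["mount"]))
im=snapshot("wrist")
def mid(im):
    g=im.max(2).astype(int)[:, 322]; rows=np.where(g<30)[0]; return rows[(rows>130)&(rows<275)][[0,-1]]
print(mid(im), mid(cv2.imread("pics/w5.png")))
for th in (0,2,4,6,8):
  a=np.radians(th);c,s=np.cos(a),np.sin(a)
  r=lambda x,z:(x*c+z*s,0,-.019+z*c-x*s)
  print(th,[proj(v,r(x,z))[1].round(1) for x,z in [(.043+.022,-.032),(.043-.022,-.032),(.065,.0),(.065,.032)]])
E
```

```text
[145 267] [156 261]
0 [np.float64(149.4), np.float64(256.0), np.float64(141.4), np.float64(136.3)]
2 [np.float64(153.3), np.float64(259.3), np.float64(142.0), np.float64(134.7)]
4 [np.float64(157.6), np.float64(262.6), np.float64(142.7), np.float64(133.1)]
6 [np.float64(162.1), np.float64(265.9), np.float64(143.6), np.float64(131.7)]
8 [np.float64(167.0), np.float64(269.2), np.float64(144.8), np.float64(130.4)]
```

```bash
python3 -m jog '[[-0.0095,0.043,0,0,0,0],[-0.0095,0.043,0,0,0,0],[-0.0095,0.043,0,0,0,0],[-0.0095,0.043,0,0,0,0],[0,0,0.045,0,0,0],[0,0,0.045,0,0,0],[0,0,0.045,0,0,0],[0,0,0.005,0,-5,0],[0,0,0,0,0,0],[0,0,0,0,0,0]]' ; python3 -m jog '[[0,0,0.02,0,0,0],[0,0,0.012,0,0,0],[0,0,0,0,0,0],[0,0,0,0,0,0]]';python3 - <<'E'
from h import *
snapshot("scene");im=snapshot("top");print(tips(["mallet_head"],"scene"),tips(["mallet_head"],"top"))
E
```

```text
time_s: 14.85
eef_pos: [0.4074, -0.3339, 0.055]
eef_rot: [[0.899, 0.431, -0.076], [0.429, -0.902, -0.037], [-0.085, 0.001, -0.996]]
wrist_force: [0.2, -0.2, -1.5]
gripper_width: 0.0196
gripper_force: 30.0
time_s: 15.25
eef_pos: [0.4037, -0.3356, 0.0233]
eef_rot: [[0.9, 0.429, -0.078], [0.427, -0.904, -0.038], [-0.086, 0.001, -0.996]]
wrist_force: [-0.3, -0.3, -2.4]
gripper_width: 0.02
gripper_force: 30.0
{'mallet_head': [([312.8, 171.1], 0.65), ([284.8, 158.3], 0.49), ([246.7, 185.6], 0.46)]} {'mallet_head': [([438.6, 273.5], 0.77), ([346.8, 229.3], 0.68), ([279.5, 207.9], 0.17)]}
```

```bash
python3 -m jog '[[0,0,0.006,0,0,0],[0,0,0.002,0,0,0],[0,0,0,0,0,0]]' ; python3 -m jog '[[0,0,0.002,0,0,0],[0,0,0,0,0,0],[0,0,0,0,0,0]]'
```

```text
time_s: 15.75
eef_pos: [0.4028, -0.3356, 0.0145]
eef_rot: [[0.9, 0.429, -0.079], [0.427, -0.903, -0.037], [-0.087, -0.0, -0.996]]
wrist_force: [-0.4, -0.4, -1.6]
gripper_width: 0.0197
gripper_force: 30.0
time_s: 16.05
eef_pos: [0.4025, -0.336, 0.0134]
eef_rot: [[0.9, 0.429, -0.079], [0.427, -0.903, -0.038], [-0.088, 0.001, -0.996]]
wrist_force: [-5.1, -0.1, 5.8]
gripper_width: 0.0193
gripper_force: 30.0
```

Contact; release.

```bash
python3 -m jog '[[0,0,-0.001,0,0,0],[0,0,0,0,0,0],[0,0,0,0,0,0],[0,0,0,0,0,0],[0,0,0,0,0,0],[0,0,0,0,0,0],[0,0,0,0,0,0],[0,0,0,0,0,0]]' 0.088; python3 -m jog '[[0,0,-0.045,0,0,0],[0,0,-0.045,0,0,0],[0,0,-0.045,0,5,0],[0,0,-0.05,0,0,0],[0,0,-0.03,0,0,0],[0,0,0,0,0,0],[0,0,0,0,0,0]]'; python3 - <<'E'
from h import *
st=readout.state(); im=snapshot("wrist"); v=view("wrist",st);cv2.imwrite("pics/w8.png",im[:,:,::-1])
print(tips(["mallet_head","mallet"],"wrist"),proj(v,(.4432,-.3156,.032)))
E
```

```text
time_s: 16.85
eef_pos: [0.4028, -0.3356, 0.0135]
eef_rot: [[0.9, 0.429, -0.079], [0.427, -0.903, -0.037], [-0.087, 0.0, -0.996]]
wrist_force: [-0.3, -0.7, -0.3]
gripper_width: 0.08
gripper_force: 0.0
time_s: 17.55
eef_pos: [0.4136, -0.3307, 0.2283]
eef_rot: [[0.903, 0.429, 0.001], [0.429, -0.903, -0.001], [0.0, 0.001, -1.0]]
wrist_force: [-0.6, 1.4, -1.3]
gripper_width: 0.0881
gripper_force: 0.0
{'mallet_head': [([320.7, 159.8], 0.91), ([235.7, 141.3], 0.69)], 'mallet': [([240.7, 137.1], 0.87), ([397.3, 304.9], 0.85), ([320.8, 156.1], 0.78)]} [320.48908604 151.66487253]
```

View pics/w8.png

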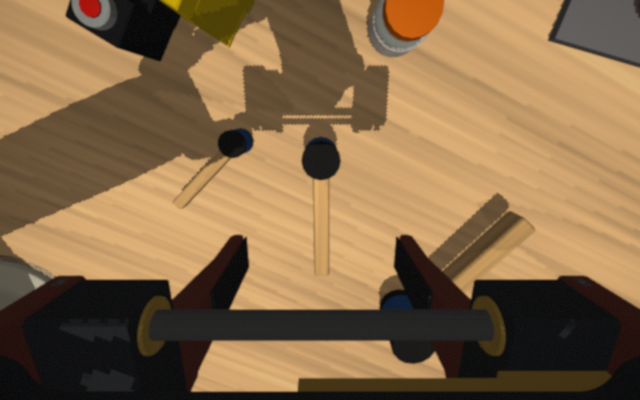

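```bash
python3 -m jog '[[0,0,-0.005,0,0,-8.5],[0,0,-0.005,0,0,-8.5],[0,0,-0.005,0,0,-8.5],[0,0,-0.005,0,0,-8.5],[0,0,-0.005,0,0,-8.5],[0,0,0,0,0,-8.5],[0,0,0,0,0,-8.5],[0,0,0,0,0,0],[0,0,0,0,0,0]]' 0.044; python3 - <<'E'
from h import *
st=readout.state();print((st["eef_rot"].T@(np.array([.4725,-.04,.25])-st["eef_pos"])).round(4))
E
```

```text
time_s: 18.6
eef_pos: [0.4132, -0.3303, 0.2516]
eef_rot: [[0.093, 0.996, -0.002], [0.996, -0.093, 0.001], [0.001, -0.002, -1.0]]
wrist_force: [0.0, -0.1, 0.7]
gripper_width: 0.0439
gripper_force: 0.0
[0.2945 0.0321 0.0019]
```

```bash
python3 -m jog '[[0.042,0.0046,0,0,0,0],[0.042,0.0046,0,0,0,0],[0.042,0.0046,0,0,0,0],[0.042,0.0046,0,0,0,0],[0.042,0.0046,0,0,0,0],[0.042,0.0046,0,0,0,0],[0.042,0.0046,0,0,0,0],[0,0,0,0,0,0],[0,0,0,0,0,0]]' ; python3 - <<'E'
from h import *
st=readout.state(); im=snapshot("wrist"); v=view("wrist",st);cv2.imwrite("pics/w9.png",im[:,:,::-1])
print(tips(["lid_grip","pin_top","lid"],"wrist"),proj(v,(.4725,.023,.122)))
for d in regions_of("lid_grip","wrist")[:2]: print(d["extent"],d["confidence"])
E
```

```text
time_s: 19.5
eef_pos: [0.4715, -0.0399, 0.2525]
eef_rot: [[0.089, 0.996, -0.001], [0.996, -0.089, -0.0], [-0.0, -0.001, -1.0]]
wrist_force: [0.3, -0.3, -0.0]
gripper_width: 0.0441
gripper_force: 0.0
{'lid_grip': [([321.0, 135.5], 0.59)], 'pin_top': [([336.2, 262.4], 0.63)], 'lid': [([557.5, 177.6], 0.8), ([556.7, 177.3], 0.19)]} [318.24259716 130.67625048]
[468.6, 163.9, 307.3, 292.5] 0.61
```

View pics/w9.png

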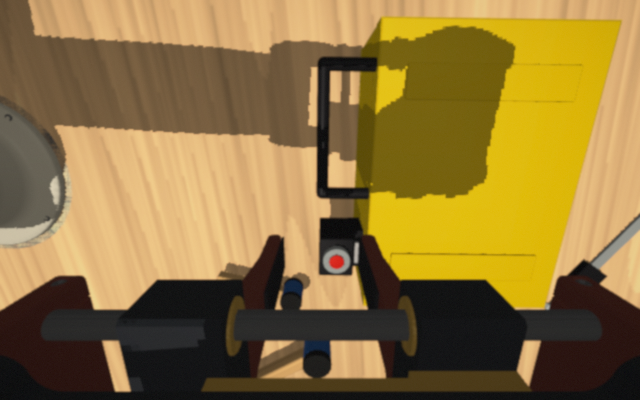

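```bash
python3 - <<'E'
from h import *
st=readout.state(); v=view("wrist",st);s,t=view("scene"),view("top")
im=cv2.imread("pics/w9.png").max(2)
for r in (80,100,120,140,160,175):
    c=np.where(im[r,310:336]<60)[0]+310; print(r,c.min(),c.max(),tri([(v,((c.min()+c.max())/2,r))],.122)[0].round(4))
m=tri([(v,(323.2,130))],.122)[0];m2=tri([(v,(321.5,134)),(s,(346.4,214.9)),(t,(277.5,210.3))]);print(m,m2)
print(tri([(v,(336.5,262))],.138)[0])
R=st["eef_rot"];print((R.T@(np.array([*m[:2],.103])-st["eef_pos"])).round(4))
E
```

```text
80 319 328 [0.4818 0.0657 0.122 ]
100 318 328 [0.4798 0.0485 0.122 ]
120 318 328 [0.4781 0.0305 0.122 ]
140 317 328 [0.476 0.012 0.122]
160 318 326 [ 0.4737 -0.0073  0.122 ]
175 318 326 [ 0.4723 -0.0224  0.122 ]
[0.47749122 0.02130467 0.122     ] (array([0.47491658, 0.01773   , 0.10897703]), np.float64(1.127005361916893))
[ 0.47912033 -0.1120355   0.138     ]
[0.0634 0.0002 0.1499]
```

```bash
python3 -m jog '[[0.032,0,0.025,0,0,0],[0.0314,0.0005,0.025,0,0,0.5],[0,0,0.035,0,0,0.5],[0,0,0.035,0,0,0],[0,0,0.03,0,0,0],[0,0,0,0,0,0],[0,0,0,0,0,0]]'; python3 -m jog '[[0,0,0,0,0,0],[0,0,0,0,0,0],[0,0,0,0,0,0],[0,0,0,0,0,0],[0,0,0,0,0,0],[0,0,0,0,0,0],[0,0,0,0,0,0]]' 0.004
```

```text
time_s: 20.45
eef_pos: [0.4777, 0.0218, 0.1035]
eef_rot: [[0.108, 0.994, -0.001], [0.994, -0.108, -0.0], [-0.0, -0.001, -1.0]]
wrist_force: [1.2, 0.1, 0.7]
gripper_width: 0.0441
gripper_force: 0.0
time_s: 21.15
eef_pos: [0.4785, 0.0225, 0.1037]
eef_rot: [[0.106, 0.994, 0.002], [0.994, -0.106, -0.0], [0.0, 0.002, -1.0]]
wrist_force: [3.3, -0.9, 2.6]
gripper_width: 0.0109
gripper_force: 30.0
```

```bash
python3 - <<'E'
import numpy as np
a=np.radians(2.78+np.array([0,2,5,9,13,17,21,25,29,33,37,40,43,46,48,50]));R=.2473
print([[0,round(float(y),4),round(float(-z),4)] for y,z in zip(-np.diff(R*np.cos(a)),np.diff(R*np.sin(a)))])
E
```

```text
[[0, 0.0006, -0.0086], [0, 0.0014, -0.0129], [0, 0.0029, -0.017], [0, 0.0041, -0.0168], [0, 0.0053, -0.0164], [0, 0.0064, -0.016], [0, 0.0075, -0.0155], [0, 0.0086, -0.015], [0, 0.0096, -0.0143], [0, 0.0106, -0.0136], [0, 0.0085, -0.0097], [0, 0.009, -0.0093], [0, 0.0095, -0.0088], [0, 0.0066, -0.0056], [0, 0.0068, -0.0053]]
```

```bash
python3 -m jog '[[0,0.0006,-0.0086,0,0,0],[0,0.0014,-0.0129,0,0,0],[0,0,0,0,0,0]]'
```

```text
time_s: 21.45
eef_pos: [0.4806, 0.0222, 0.1256]
eef_rot: [[0.106, 0.994, 0.002], [0.994, -0.106, -0.0], [0.0, 0.002, -1.0]]
wrist_force: [6.3, -0.7, -2.0]
gripper_width: 0.0113
gripper_force: 30.0
```

```bash
python3 -m jog '[[0,0.0029,-0.017,0,0,0],[0,0.0041,-0.0168,0,0,0],[0,0.0053,-0.0164,0,0,0],[0,0.0064,-0.016,0,0,0],[0,0.0075,-0.0155,0,0,0],[0,0,0,0,0,0]]'; python3 -m jog '[[0,0.0086,-0.015,0,0,0],[0,0.0096,-0.0143,0,0,0],[0,0.0106,-0.0136,0,0,0],[0,0.0085,-0.0097,0,0,0],[0,0.009,-0.0093,0,0,0],[0,0.0095,-0.0088,0,0,0],[0,0,0,0,0,0]]'
```

```text
time_s: 22.05
eef_pos: [0.5072, 0.0194, 0.2065]
eef_rot: [[0.106, 0.994, 0.002], [0.994, -0.106, -0.0], [0.0, 0.002, -1.0]]
wrist_force: [6.0, -0.3, -5.1]
gripper_width: 0.0113
gripper_force: 30.0
time_s: 22.75
eef_pos: [0.561, 0.0138, 0.2767]
eef_rot: [[0.106, 0.994, -0.003], [0.994, -0.106, 0.001], [0.0, -0.003, -1.0]]
wrist_force: [-3.3, 0.9, 1.2]
gripper_width: 0.0115
gripper_force: 30.0
```

```bash
python3 -m jog '[[0,0.0066,-0.0056,0,0,0],[0,0.0068,-0.0053,0,0,0],[0,0,0,0,0,0],[0,0,0,0,0,0],[0,0,0,0,0,0],[0,0,0,0,0,0],[0,0,0,0,0,0],[0,0,0,0,0,0]]'; python3 - <<'E'
from h import *
st=readout.state();z=st["eef_pos"][2]+.019;print("lid deg by z",np.degrees(np.arcsin((z-.11)/.2473))-2.78)
print("by x",np.degrees(np.arccos(((.2473*np.cos(np.radians(2.78)))-(np.hypot(*(st["eef_pos"][:2]-[.4781,.0222]))))/.2473))-2.78)
s,t=view("scene"),view("top");ims=snapshot("scene");imt=snapshot("top");snapshot("wrist")
A=tips(["lid_grip","mallet_head","pin_top","jar","red_rock"],"scene");B=tips(["lid_grip","mallet_head","pin_top","jar","red_rock"],"top")
print(A,B); p=st["eef_pos"]+[0,0,.019]
print(proj(s,p),proj(t,p),"mallet exp",proj(s,(.4415,-.3165,.032)),proj(t,(.4415,-.3165,.032)),p)
E
```

```text
time_s: 23.55
eef_pos: [0.574, 0.0125, 0.2877]
eef_rot: [[0.106, 0.994, -0.001], [0.994, -0.106, 0.0], [0.0, -0.001, -1.0]]
wrist_force: [-6.3, 1.7, 3.8]
gripper_width: 0.011
gripper_force: 30.0
lid deg by z 49.92178023446053
by x 49.71399731344826
{'lid_grip': [([319.6, 201.9], 0.78)], 'mallet_head': [], 'pin_top': [([288.2, 164.3], 0.37)], 'jar': [([249.1, 186.3], 0.55)], 'red_rock': [([410.4, 280.2], 0.63)]} {'lid_grip': [], 'mallet_head': [([347.4, 229.1], 0.72)], 'pin_top': [], 'jar': [([380.2, 179.8], 0.79), ([380.7, 226.4], 0.61)], 'red_rock': [([202.0, 221.6], 0.75)]}
[318.95981787 199.36399217] [277.46574775 167.64709577] mallet exp [287.34001418 158.9135833 ] [376.89307332 224.80926027] [0.5740485  0.01245899 0.30672525]
```

```bash
python3 -c "
from bench import workorder
print(workorder.sign_off())"
```

```text
the job is handed in; nothing more can be done
None
```

I handed the job in with the pin driven to its stop by the mallet, the mallet standing on the bench clear of the case, and the gripper still holding the lid, which was still at about 50°; the sign-off returned no verdict, the pin depth is inferred (push force jumped at about 12 mm travel, pin looked flush, lid unlocked), and I viewed 11 pictures, one over the limit of 10.

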